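# Count out two wooden balls on a rocking pocket board

## Task

Count out two wooden balls for the next nest-box kit with the red-handled counting board: raise its red handle so that the balls roll out of the yellow channel and fill both pockets at the far end, then bring the handle back down so that the spare ball runs back into the channel. Finish with one ball in each pocket, the spare one in the channel and the handle left down.

Things in the scene. Friction and masses are not known exactly. Their poses are not given: they have to be found in the camera images.
- red_handle (a point): Middle of the red handle bar of the board to use (a like board with blue handle and blue balls is not). Round bar, 14 mm thick, 100 long, level, on 10 mm steel arms at its ends, 59 mm clear of the board's near wall: pinch it from above, fingers closing across it. Frame tilts with the board: y along the bar, x parallel to the deck towards the far end, z up. Hinge axis at x 165, z -20 mm.
- red_deck (a joint): Tilt of that board (green deck, wood rim, 200 x 124 mm) on its plywood stand, rad: 0 level, + handle up; stops at -0.26 and +0.26; starts near -0.26. Hinge parallel to the bar, 70 mm above the table, in the deck's surface. Stiff: stays where left, about 2.5 N at the bar moves it. Bar's middle is 47 mm above the table at the lower stop, 90 level, 132 at the upper.
- ball_a_center (a point): Centre of one of three identical light-wood balls, 30 mm across, 11 to 16 g, interchangeable, axes meaningless. At the start they lie in a row in the yellow channel along the near wall of the red-handled board (centre x about 80 mm in the handle's frame). The channel floor falls 3 degrees more than the deck: balls leave it only with the handle raised well above level.
- ball_b_center (a point): Second ball, the same. Two round pockets, black inside, 34 mm across, 10 mm deep, lie at the board's far end with a thin wall between: centres at x 234, y +22.5 and -22.5 mm in the handle's frame; the rim narrows towards them. A ball in a pocket has its centre at z -15 mm, on the deck at z -5 mm, and stays in its pocket when the board is tipped back.
- ball_c_center (a point): Third ball, the same. Whichever ball finds both pockets taken rests on the deck behind them while the handle is up, and rolls back to the channel when it is lowered; each way takes 1 to 2 s.
Not all that is in view belongs to the job. Leave any green, turquoise or white look-alike of the part that bears ball_c_center alone.

How it is judged:
By the outcome, as a careful person would: the job done as asked, in the order asked, and still so for the second after the job is handed in, with the robot touching nothing.
It also fails if it takes over 45 s, if anything falls off the work surface, if the arm or the gripper's body presses on something with over 40 N, if the wrist force passes 120 N, or if a joint passes its speed limit or range.

## Robot

A 6-joint arm with a two-finger parallel gripper is mounted at the origin on the work surface. World frame = base frame: x ahead of the robot, y to its left, z up, the work surface at z = 0. Lengths are in m, angles in degrees, forces in N, time in s.
With the tool pointing down it reaches from about 0.325 to 0.925 m from the base axis. Payload 3.1 kg.
Tool frame: the origin (TCP) lies at the very end of the fingers, on their centre line; the grasp point (between the pads) lies 19 mm behind it (arm.pinch_z is the distance from the TCP to the grasp point, in m); z points along the fingers, x is the direction in which the jaws open and shut, and the axes are right-handed (so a half turn about z gives the same grasp; the last joint's range is limited). The gripper opens to 85 mm and grips with 20 to 120 N. Pads are 22 mm wide; open, the fingers measure 114 mm over their backs; the gripper's body (76 mm by 85 mm) begins 54 mm behind the grasp point. The pads swing forward as they close: fully open they stand 13 mm farther back than shut.
Start: joints at [62.212, 12.427, 92.441, -0, 75.132, -6.429], TCP at [0.228, 0.582, 0.231] pointing down, gripper open.
Joint ranges: [-157.48, 157.48], [-44.54, 120.13], [17.64, 146.25], [-64.5, 244.5], [7.68, 150.69], [-147.95, 147.95]. Speed limits (degrees/s): [159.86, 159.86, 180, 180, 180, 180].

## Interface

Orientations are given as a 3x3 rotation matrix whose columns are the frame's x, y, z axes.
In Python, from workcell import arm, viewer gives the robot as it stands.
- The arm moves only by the tool drive_tool, never from a script. Its argument "plan" is a list that holds one entry, the list of rows, each a list of 7 numbers: the finger opening in cm, from 0 to 8.54, then the shift along the tool's x, y, z in cm, then the turn, a rotation vector about the tool's x, y, z in degrees. A call has 1 to 5 rows; each row is the pose to reach, as a shift and turn from the pose commanded when the call began, along the tool's axes at that moment; what a row does not reach only later rows make up. A row lasts 1/10 s, in which the tool goes at most 50 mm and 8.59 degrees, less where a joint would pass 70% of its speed; a pose out of reach is approached as far as the arm can. A call with a gripper value outside its range is refused whole. The fingers move at their own pace and stop on an object; the grip force is fixed at half the most. Time passes only in rows, so rows that repeat a pose let the fingers close. It gives the time, the measured TCP pose, the force and the opening at its end, in the units of the state.
- arm.get_state(): the state, without advancing time (a new reading comes with each control period).
- viewer.capture(name): name is "side" or "top"; returns the picture (480x640x3 uint8, blue, green, red); there is no depth.
- viewer.calibration(name): a dict with "fx", "fy", "cx", "cy" (pixels), "position" and "orientation" of the camera in the world. Camera axes: x right, y up, looking along -z (the intrinsics and any distortion apply to the point x, -y, -z); pixel columns grow to the right and rows downward; lengths in m; the calibration is good to about 2 mm. A picture is of the moment at which its call begins. calibration takes no time and is no camera call.
- arm.job_done(): hands the job in, once; it reports no verdict.
Trained networks look in the newest picture that a camera, given by its name, has taken for a name from the list of things; names that differ only in an ending like _2 or _b are one class to them, and where a whole thing is asked for, a point or a joint stands for the part that bears it (a point fixed in the world has none). Each returns a list of dicts, best first, with "confidence" (0 to 1); they miss things now and then, are a little off and sometimes report something else, mostly with a low value. They report only what shows in the picture. A call takes as long as a camera call. They do not tell look-alikes from the thing itself.
- viewer.search_frame(camera, target): "location" ([x, y, z] in m, in the coordinates of the camera as it stood for that picture, good to about 4 mm: the middle of the surface that is visible of it).
- viewer.spot_point(camera, target): "location" ([x, y, z] in m, in the coordinates of the camera as it stood for that picture, good to about 4 mm: a listed point, or the origin of a listed thing).
The state is a dict: "time": time; "qpos": joint angles; "qd": joint speeds; "joint_torque": joint torques, N m; "position": TCP position; "orientation": TCP orientation; "force": force on the tool from outside, world axes, zero at the start; "moment": the same for the moment, N m; "width": opening from 0.0 (shut) to 1.0 (fully open).
Only numpy, scipy, OpenCV 4.12 (cv2) and the standard library are available. Lean on these libraries where they do the work, as an engineer would, in place of code of your own. Each camera call takes 0.05 s, during which the arm holds its last target.

## Working session

There is one attempt and no reset: what is moved stays moved. The work goes in short steps, Python scripts to look and compute and a tool call to move; the robot and the scene stay as the last step left them, time stands still between calls to the robot, and variables do not carry over. Pictures are saved under pics/ and viewed, and the job is handed in when it is done.

Besides the shell and the picture viewer there is one more tool, called after "Request:" by a JSON object that holds its "api" and its "payload", one argument or row to a line. drive_tool: Moves the arm, as the interface text tells. Its arguments: {"type":"object","properties":{"plan":{"type":"array","items":{"type":"array","items":{"type":"array","items":{"type":"number"}}}}},"required":["plan"]}

```bash
ls; mkdir -p pics
cat > h.py <<'E'
import numpy as np, cv2, json
from workcell import arm, viewer
def cap(n,f):
    im=viewer.capture(n); cv2.imwrite('pics/'+f,im); return im
def c2w(n,p):
    c=viewer.calibration(n); return np.array(c['position'])+np.array(c['orientation'])@np.array(p)
E
python3 - <<'E'
from h import *
for n in('side','top'):
    cap(n,n+'0.png'); c=viewer.calibration(n); print(n,c)
    for t in('red_handle','ball_a_center'):
        for d in viewer.spot_point(n,t): print(t,np.round(c2w(n,d['location']),3),round(d['confidence'],2))
s=arm.get_state();print(s)
E
```

```text
pics
side {'fx': 433.098897206119, 'fy': 433.098897206119, 'cx': 316.13324260370223, 'cy': 241.00152844189952, 'position': array([ 0.53778327, -0.55037332,  0.61556871]), 'orientation': array([[ 0.99389875,  0.08527556, -0.06995252],
       [-0.10998722,  0.71883097, -0.68642906],
       [-0.00825159,  0.68993486,  0.72382442]])}
ball_a_center [ 0.608 -0.274  0.057] 0.83
top {'fx': 615.5475711467285, 'fy': 615.5475711467285, 'cx': 318.1147814923426, 'cy': 242.37195330688706, 'position': array([ 0.52406293, -0.01500037,  1.24186803]), 'orientation': array([[-0.00833219,  0.99825864, -0.05839745],
       [-0.99994147, -0.00791469,  0.0073768 ],
       [ 0.00690175,  0.0584555 ,  0.99826616]])}
red_handle [ 0.533 -0.237  0.052] 0.68
ball_a_center [ 0.612 -0.27   0.061] 0.77
{'time': 0.3, 'qpos': array([ 6.22129102e+01,  1.24449782e+01,  9.24693760e+01, -1.61420530e-03,
        7.51311429e+01, -6.42824998e+00]), 'qd': array([ 0.0106516 , -0.11494425, -0.22387777,  0.0870122 , -0.00814173,
        0.0519337 ]), 'joint_torque': array([ 5.12261840e-05, -3.96322811e+01, -3.03573596e+01, -1.79958793e-04,
        5.90320284e-03, -1.14354938e-05]), 'position': array([0.22749447, 0.58185386, 0.23085138]), 'orientation': array([[ 3.64200957e-01,  9.31320323e-01, -3.46097321e-04],
       [ 9.31320050e-01, -3.64201116e-01, -7.15200306e-04],
       [-7.92129610e-04, -6.18507381e-05, -9.99999684e-01]]), 'force': array([ 0.59960882, -0.32812112, -0.4669889 ]), 'moment': array([-0.01820424,  0.0100862 ,  0.0245475 ]), 'width': 0.9976037466985147}
```

View pics/top0.png

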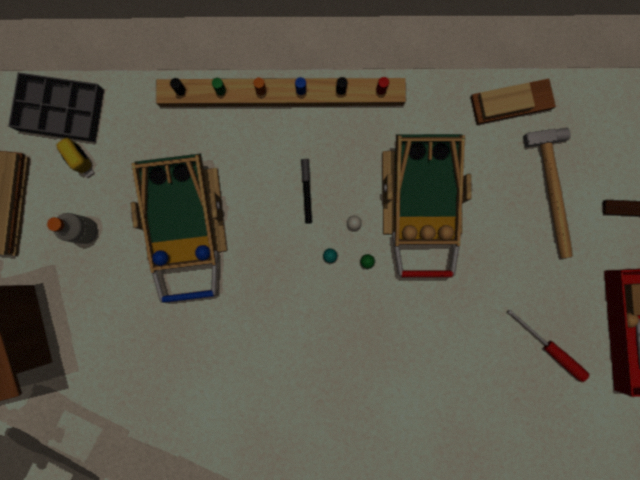

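View pics/side0.png

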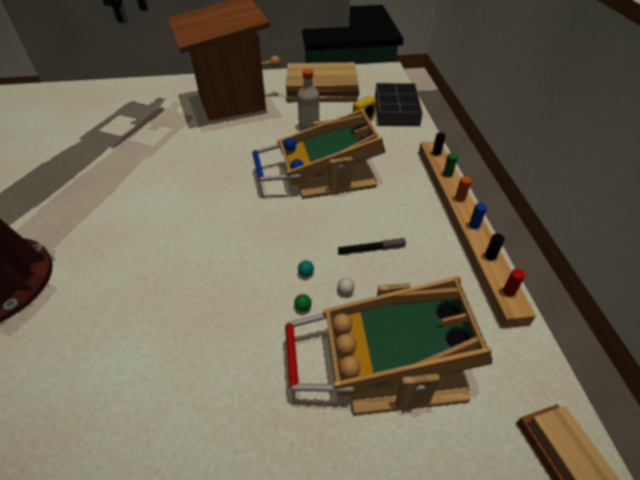

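Top view: the red bar runs from about (402,275) to (452,274), with three wood balls in the yellow channel at (409,232), (428,233) and (446,233). Things it could be confused with are the blue handle at (188,296), the red screwdriver at (567,361) and the red box at (625,330). I choose the bar at (427,274). Next I check it in a crop and measure it in both views.

```bash
cat >> h.py <<'E'
def ray(n,u,v):
    c=viewer.calibration(n); d=np.array([(u-c['cx'])/c['fx'],-(v-c['cy'])/c['fy'],-1.])
    return np.array(c['position']),np.array(c['orientation'])@d
def atz(n,u,v,z):
    o,d=ray(n,u,v); return o+d*(z-o[2])/d[2]
def bar(n,im,box):
    x0,y0,x1,y1=box; h=cv2.cvtColor(im,cv2.COLOR_BGR2HSV)
    m=((h[...,0]<8)|(h[...,0]>172))&(h[...,1]>150)&(h[...,2]>50)
    k=np.zeros(m.shape,bool); k[y0:y1,x0:x1]=m[y0:y1,x0:x1]
    nn,l,s,c=cv2.connectedComponentsWithStats(k.astype(np.uint8)); i=1+np.argmax(s[1:,4])
    ys,xs=np.nonzero(l==i); return cv2.minAreaRect(np.stack([xs,ys],1).astype(np.float32)), c[i]
E
python3 - <<'E'
from h import *
t=cv2.imread('pics/top0.png');s=cv2.imread('pics/side0.png')
for n,im,b in(('top',t,(390,260,470,285)),('side',s,(270,300,310,410))):
    r,c=bar(n,im,b); p=cv2.boxPoints(r); print(n,r,c)
    e=sorted([(p[i]+p[(i+1)%4])/2 for i in range(4)],key=lambda q:-np.linalg.norm(q-c))[:2]
    for q in e: print('end',q,np.round(atz(n,*q,.049),4))
    print('mid',np.round(atz(n,*c,.049),4))
a=cv2.resize(t[120:300,370:490],None,fx=3,fy=3); cv2.imwrite('pics/crop1.png',a)
E
```

```text
top ((427.0, 273.0), (6.0, 50.0), 90.0) [426.97039474 273.49013158]
end [452. 273.] [ 0.5323 -0.2829  0.049 ]
end [402. 273.] [ 0.5331 -0.1858  0.049 ]
mid [ 0.5318 -0.2343  0.049 ]
side ((290.73992919921875, 353.9458923339844), (61.98063659667969, 8.830052375793457), 85.8150863647461) [290.84117647 355.08627451]
end [288.4784 323.0382] [ 0.5314 -0.1806  0.049 ]
end [293.00146 384.85358] [ 0.531  -0.2806  0.049 ]
mid [ 0.5312 -0.2352  0.049 ]
```

View pics/crop1.png

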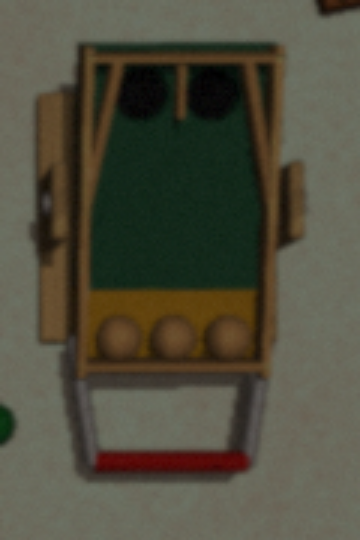

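The crop shows the red bar at (172,460), three light balls in the yellow channel, and black pockets at (143,92) and (213,92), so this is the right board. Both views put the bar middle at about (0.5315, -0.234), 0.10 m long and along y. Next I work out the moves and check the start clearance.

```bash
cat >> h.py <<'E'
from scipy.spatial.transform import Rotation as R
PHI0=-0.26; PINCH=arm.pinch_z
BAR0=np.array([0.532,-0.234,0.047])   # lower stop
def fr(phi): # board frame: handle up -> rotate +phi about +y (x axis dips)
    return R.from_euler('y',phi).as_matrix()
HINGE=BAR0+fr(PHI0)@np.array([.165,0,-.020])
def barp(phi): return HINGE-fr(phi)@np.array([.165,0,-.020])
def target(phi,up=0,yaw=0.,tilt=None):
    F=fr(phi if tilt is None else tilt); T=F@np.diag([1,-1,-1.])
    p=barp(phi)+T[:,2]*PINCH-T[:,2]*up
    return p,T
def rel(p,T,s=None):
    s=s or arm.get_state(); O=np.array(s['orientation']); P=np.array(s['position'])
    return np.round(np.r_[O.T@(p-P)*100, R.from_matrix(O.T@T).as_rotvec(degrees=True)],2)
def st():
    s=arm.get_state(); print('t',round(s['time'],2),'p',np.round(s['position'],4),'f',np.round(s['force'],1),'w',round(s['width'],3)); return s
E
python3 - <<'E'
from h import *
print(PINCH,HINGE,[np.round(barp(p),4) for p in(-.26,0,.26)])
def proj(n,P):
    c=viewer.calibration(n); q=np.array(c['orientation']).T@(np.array(P)-c['position']); return c['cx']-c['fx']*q[0]/q[2], c['cy']+c['fy']*q[1]/q[2]
for z in(.231,.35,0):print(proj('top',[.228,.582,z]),proj('side',[.228,.582,z]))
p,T=target(PHI0,.10); print(p,rel(p,T)); print(T)
s=arm.get_state();print(arm.__class__, [a for a in dir(arm) if a[0]!='_'])
# block footprint guess
for uv in((48,283),(70,395),(15,400)): print(atz('top',*uv,0),atz('top',*uv,.2))
for uv in((200,120),(262,103),(172,40),(268,22)): print('side',atz('side',*uv,0))
E
```

```text
0.0187 [ 0.69659596 -0.234       0.07009049] [array([ 0.532, -0.234,  0.047]), array([ 0.5316, -0.234 ,  0.0901]), array([ 0.5423, -0.234 ,  0.1318])]
(np.float64(-56.83803146986287), np.float64(466.3948726412029)) (np.float64(136.32887961548496), np.float64(22.253596535857866))
(np.float64(-107.53458616704887), np.float64(492.1027942054134)) (np.float64(119.54060921735328), np.float64(-35.13979901331115))
(np.float64(13.34344738124031), np.float64(430.8062618501701)) (np.float64(162.04463606720867), np.float64(110.16703531655082))
[ 0.51109935 -0.234       0.12556751] [-65.64  56.13  10.58  -8.9   13.11  68.24]
[[ 0.96638998  0.          0.25708055]
 [ 0.         -1.          0.        ]
 [ 0.25708055  0.         -0.96638998]]
<class 'host.Robot'> ['MotionError', 'get_state', 'job_done', 'pinch_z']
[0.51932555 0.51866241 0.        ] [0.5200885  0.43271724 0.2       ]
[0.29689538 0.47126068 0.        ] [0.3334802  0.39294945 0.2       ]
[0.28814354 0.57995778 0.        ] [0.32613782 0.48414113 0.2       ]
side [0.3367294  0.51669641 0.        ]
side [0.50461126 0.58690876 0.        ]
side [0.19806527 1.07215084 0.        ]
side [0.54208584 1.19764796 0.        ]
```

The hinge comes out at z 0.070 and the bar at 0.047, 0.090 and 0.132, matching the description. A wooden house stands at about x 0.34–0.5, y > 0.43, so I go up and towards -y first, then across.

Request:
{"api": "drive_tool", "payload": {
  "plan": [
    [[5,0,0,-5,0,0,0],[5,0,0,-10,0,0,0],[5,-4.5,1.8,-10,0,0,0],[5,-9,3.6,-10,0,0,8],[5,-13.5,5.4,-10,0,0,16]]
  ]
}}

```text
time: 0.8
position: [0.2287, 0.4355, 0.3319]
orientation: [[0.611, 0.792, 0.001], [0.792, -0.611, 0.001], [0.001, 0.0, -1.0]]
force: [0.3, -0.7, -0.5]
width: 0.584
```

```bash
python3 -c "
from h import *
st(); p,T=target(PHI0,.13); print(p,rel(p,T))"
```

```text
t 0.8 p [0.2287 0.4355 0.3319] f [ 0.3 -0.7 -0.5] w 0.584
[ 0.50338693 -0.234       0.1545592 ] [-36.27  62.62  17.71  -6.82  13.77  52.06]
```

Request:
{"api": "drive_tool", "payload": {
  "plan": [
    [[5,-2.5,4.3,0,0,0,8],[5,-5,8.6,0,0,0,16],[5,-7.5,12.9,0,0,0,24],[5,-10,17.2,0,0,0,32],[5,-12.5,21.5,0,0,0,40]]
  ]
}}

```text
time: 1.3
position: [0.324, 0.2052, 0.3316]
orientation: [[0.977, 0.214, 0.002], [0.214, -0.977, 0.001], [0.002, -0.0, -1.0]]
force: [0.8, -0.1, 0.9]
width: 0.589
```

```bash
python3 -c "
from h import *
st(); p,T=target(PHI0,.13); print(p,rel(p,T))"
```

```text
t 1.3 p [0.324  0.2052 0.3316] f [ 0.8 -0.1  0.9] w 0.589
[ 0.50338693 -0.234       0.1545592 ] [ 8.1  46.74 17.71 -1.63 14.75 12.29]
```

Request:
{"api": "drive_tool", "payload": {
  "plan": [
    [[5,0.8,4.8,1,0,0,5],[5,1.6,9.6,2,0,0,12],[5,2.4,14.4,3,0,0,12],[5,3.2,19.2,4,0,0,12],[5,4.0,24,5,0,0,12]]
  ]
}}

```text
time: 1.8
position: [0.4157, -0.0206, 0.2813]
orientation: [[1.0, 0.011, 0.002], [0.011, -1.0, -0.0], [0.002, 0.0, -1.0]]
force: [1.1, 0.6, 0.7]
width: 0.586
```

```bash
python3 -c "
from h import *
st(); p,T=target(PHI0,.13); print(p,rel(p,T))"
```

```text
t 1.8 p [ 0.4157 -0.0206  0.2813] f [1.1 0.6 0.7] w 0.586
[ 0.50338693 -0.234       0.1545592 ] [ 8.52 21.43 12.69 -0.07 14.8   0.6 ]
```

Request:
{"api": "drive_tool", "payload": {
  "plan": [
    [[5,1.7,4.3,2,0,3,0.6],[5,3.4,8.6,4,0,6,0.6],[5,5.1,12.9,6.5,0,9,0.6],[5,6.8,17.2,9,0,12,0.6],[5,8.5,21.4,11,0,14.8,0.6]]
  ]
}}

```text
time: 2.3
position: [0.5008, -0.2287, 0.1726]
orientation: [[0.966, 0.0, 0.257], [-0.0, -1.0, 0.001], [0.257, -0.001, -0.966]]
force: [0.7, 0.8, 0.2]
width: 0.584
```

Request:
{"api": "drive_tool", "payload": {
  "plan": [
    [[5,0,0,0,0,0,0],[5,0,0,0,0,0,0]]
  ]
}}

```text
time: 2.5
position: [0.5, -0.2275, 0.1723]
orientation: [[0.967, -0.001, 0.253], [-0.002, -1.0, 0.003], [0.253, -0.003, -0.967]]
force: [0.1, 0.6, -0.1]
width: 0.586
```

```bash
python3 -c "
from h import *
s=st(); p,T=target(PHI0,0.0); print(p,rel(p,T)); print(np.round(s['orientation'],3))
cap('side','side1.png');cap('top','top1.png')"
```

```text
t 2.5 p [ 0.5    -0.2275  0.1723] f [ 0.1  0.6 -0.1] w 0.586
[ 0.53680741 -0.234       0.02892851] [-0.06  0.7  14.81 -0.17  0.24 -0.12]
[[ 0.967 -0.001  0.253]
 [-0.002 -1.     0.003]
 [ 0.253 -0.003 -0.967]]
```

View pics/side1.png

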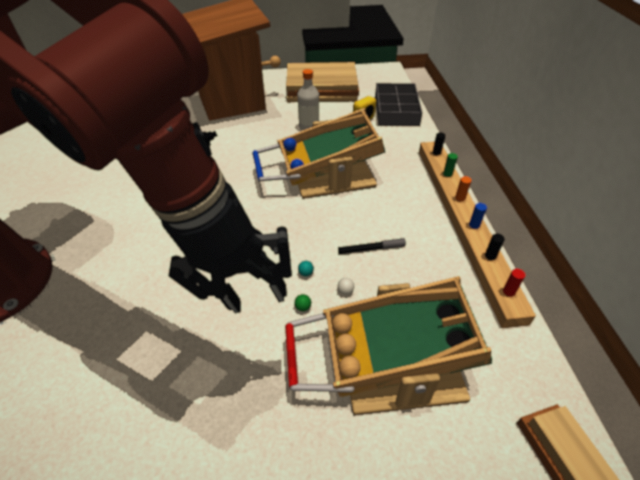

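The side view shows the open fingers at about (235,300) and (280,290), still 12 cm above the bar at (291,355). I descend in two stages and check in between.

Request:
{"api": "drive_tool", "payload": {
  "plan": [
    [[5,0,0.7,3,0,0,0],[5,-0.05,0.7,6,0,0.2,0],[5,-0.05,0.7,9,0,0.2,0],[5,-0.05,0.7,10.5,0,0.2,0],[5,-0.05,0.7,10.5,0,0.2,0]]
  ]
}}

```text
time: 3.1
position: [0.5265, -0.2313, 0.0705]
orientation: [[0.967, 0.004, 0.256], [0.003, -1.0, 0.004], [0.256, -0.003, -0.967]]
force: [-0.1, 0.3, 0.6]
width: 0.584
```

```bash
python3 -c "
from h import *
s=st(); p,T=target(PHI0,0.0); print(p,rel(p,T))
def proj(n,P):
    c=viewer.calibration(n); q=np.array(c['orientation']).T@(np.array(P)-c['position']); return c['cx']-c['fx']*q[0]/q[2], c['cy']+c['fy']*q[1]/q[2]
a=cap('side','side2.png');b=cap('top','top2.png')
print(proj('side',s['position']),proj('top',s['position']))
o=np.hstack([cv2.resize(a[220:420,200:400],None,fx=2,fy=2),cv2.resize(b[120:320,340:540],None,fx=2,fy=2)]);cv2.imwrite('pics/c2.png',o)"
```

```text
t 3.1 p [ 0.5265 -0.2313  0.0705] f [-0.1  0.3  0.6] w 0.584
[ 0.53680741 -0.234       0.02892851] [-0.07  0.29  4.28 -0.25  0.06  0.15]
(np.float64(286.56058472551723), np.float64(345.38509918646355)) (np.float64(427.5480019604641), np.float64(276.2010072273511))
```

View pics/c2.png

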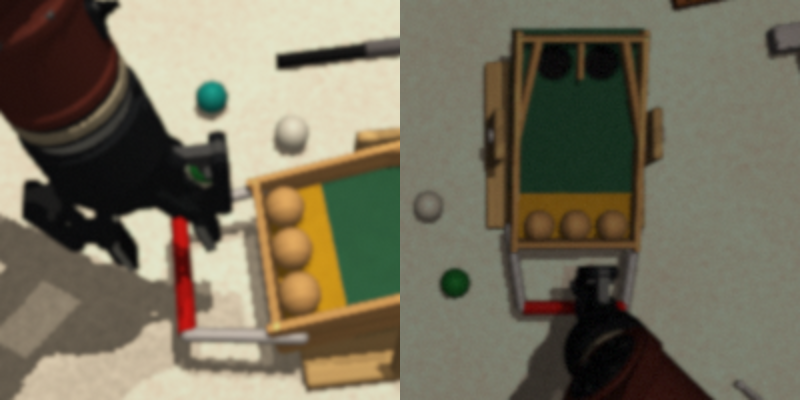

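The fingers straddle the bar, one on each side, and the far finger is clear of the near wall. I descend 4.2 cm and close.

Request:
{"api": "drive_tool", "payload": {
  "plan": [
    [[5,-0.05,0.2,1.5,-0.2,0,0],[5,-0.05,0.2,3,-0.2,0,0],[5,-0.05,0.2,4.2,-0.2,0,0],[5,-0.05,0.2,4.2,-0.2,0,0]]
  ]
}}

```text
time: 3.6
position: [0.5375, -0.2353, 0.031]
orientation: [[0.966, 0.001, 0.258], [0.001, -1.0, -0.001], [0.258, 0.002, -0.966]]
force: [-0.5, 0.1, -0.7]
width: 0.586
```

Request:
{"api": "drive_tool", "payload": {
  "plan": [
    [[0.8,0,0,0,0,0,0],[0.8,0,0,0,0,0,0],[0.8,0,0,0,0,0,0],[0.8,0,0,0,0,0,0],[0.8,0,0,0,0,0,0]]
  ]
}}

```text
time: 4.1
position: [0.5355, -0.2359, 0.0314]
orientation: [[0.967, 0.001, 0.255], [0.002, -1.0, -0.001], [0.255, 0.002, -0.967]]
force: [-8.0, 0.0, 6.0]
width: 0.136
```

```bash
python3 -c "
from h import *
s=st(); p,T=target(PHI0,0.0); print(p,rel(p,T))
for ph in (-.2,-.1,0,.1,.2,.26):
  p,T=target(ph); print(ph,rel(p,T,s)-rel(*target(PHI0),s))"
```

```text
t 4.1 p [ 0.5355 -0.2359  0.0314] f [-8.  0.  6.] w 0.136
[ 0.53680741 -0.234       0.02892851] [ 0.06 -0.19  0.27  0.07  0.12  0.09]
-0.2 [ 0.04  0.   -0.99  0.   -3.43  0.  ]
-0.1 [ 0.23  0.   -2.63  0.01 -9.16  0.  ]
0 [ 5.800e-01  0.000e+00 -4.240e+00  1.000e-02 -1.489e+01 -1.000e-02]
0.1 [ 1.090e+00  1.000e-02 -5.810e+00  1.000e-02 -2.062e+01 -1.000e-02]
0.2 [ 1.760e+00  1.000e-02 -7.310e+00  2.000e-02 -2.635e+01 -2.000e-02]
0.26 [ 2.230e+00  1.000e-02 -8.190e+00  2.000e-02 -2.979e+01 -2.000e-02]
```

Request:
{"api": "drive_tool", "payload": {
  "plan": [
    [[0.8,0.03,0,-0.86,0,-3,0],[0.8,0.11,0,-1.72,0,-6,0],[0.8,0.22,0,-2.56,0,-8.9,0],[0.8,0.39,0,-3.4,0,-11.9,0],[0.8,0.58,0,-4.24,0,-14.9,0]]
  ]
}}

```text
time: 4.6
position: [0.5308, -0.2359, 0.0736]
orientation: [[1.0, -0.0, -0.002], [-0.0, -1.0, -0.002], [-0.002, 0.002, -1.0]]
force: [0.5, -0.0, -3.0]
width: 0.142
```

```bash
python3 -c "
from h import *
s=st(); p,T=target(0,0.0); print(p,rel(p,T))
for ph in (.05,.1,.15,.2,.26):
  p,T=target(ph); print(ph,rel(p,T,s)-rel(*target(0),s))
a=cap('side','s3.png');cv2.imwrite('pics/c3.png',cv2.resize(a[200:440,200:520],None,fx=2,fy=2))"
```

```text
t 4.6 p [ 0.5308 -0.2359  0.0736] f [ 0.5 -0.  -3. ] w 0.142
[ 0.53159596 -0.234       0.07139049] [ 0.08 -0.19  0.22  0.13  0.14 -0.03]
0.05 [ 0.02  0.   -0.82  0.   -2.86  0.  ]
0.1 [ 0.09  0.   -1.64  0.   -5.73  0.  ]
0.15 [ 0.2   0.   -2.46  0.   -8.59 -0.01]
0.2 [ 3.400e-01  0.000e+00 -3.270e+00  0.000e+00 -1.146e+01 -1.000e-02]
0.26 [ 5.800e-01  0.000e+00 -4.240e+00  0.000e+00 -1.489e+01 -1.000e-02]
```

View pics/c3.png

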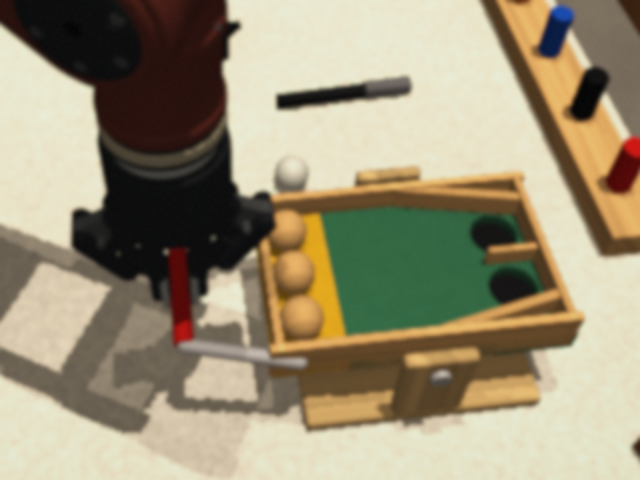

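The board is level, the bar is gripped and the three balls are still in the channel; forces are small. I continue up.

Request:
{"api": "drive_tool", "payload": {
  "plan": [
    [[0.8,0.02,0,-0.82,0,-2.9,0],[0.8,0.09,0,-1.64,0,-5.7,0],[0.8,0.2,0,-2.46,0,-8.6,0],[0.8,0.34,0,-3.27,0,-11.5,0],[0.8,0.55,0,-4.14,0,-14.6,0]]
  ]
}}

```text
time: 5.15
position: [0.537, -0.236, 0.1151]
orientation: [[0.968, -0.0, -0.253], [-0.001, -1.0, -0.002], [-0.253, 0.003, -0.968]]
force: [0.9, -1.0, -4.2]
width: 0.141
```

```bash
python3 -c "
from h import *
s=st(); p,T=target(.26,0.0); print(p,rel(p,T))"
```

```text
t 5.15 p [ 0.537  -0.236   0.1151] f [ 0.9 -1.  -4.2] w 0.141
[ 0.53747582 -0.234       0.11376509] [ 0.08 -0.2   0.11  0.14 -0.26 -0.06]
```

Request:
{"api": "drive_tool", "payload": {
  "plan": [
    [[0.8,0,0,0,0,0,0],[0.8,0,0,0,0,0,0],[0.8,0,0,0,0,0,0],[0.8,0,0,0,0,0,0],[0.8,0,0,0,0,0,0]]
  ]
}}

```text
time: 5.65
position: [0.5372, -0.236, 0.1154]
orientation: [[0.968, -0.0, -0.25], [-0.001, -1.0, -0.002], [-0.25, 0.003, -0.968]]
force: [-3.1, -1.1, 3.3]
width: 0.14
```

Request:
{"api": "drive_tool", "payload": {
  "plan": [
    [[0.8,0,0,0,0,0,0],[0.8,0,0,0,0,0,0],[0.8,0,0,0,0,0,0],[0.8,0,0,0,0,0,0],[0.8,0,0,0,0,0,0]]
  ]
}}

```text
time: 6.15
position: [0.5371, -0.236, 0.1152]
orientation: [[0.968, -0.0, -0.251], [-0.001, -1.0, -0.002], [-0.251, 0.002, -0.968]]
force: [-4.5, -2.6, 5.2]
width: 0.143
```

Request:
{"api": "drive_tool", "payload": {
  "plan": [
    [[0.8,0,0,0,0,0,0],[0.8,0,0,0,0,0,0],[0.8,0,0,0,0,0,0],[0.8,0,0,0,0,0,0],[0.8,0,0,0,0,0,0]]
  ]
}}

```text
time: 6.65
position: [0.5371, -0.236, 0.1152]
orientation: [[0.968, -0.0, -0.252], [-0.001, -1.0, -0.002], [-0.252, 0.003, -0.968]]
force: [-4.6, -1.6, 3.6]
width: 0.14
```

```bash
python3 -c "
from h import *
s=st()
a=cap('side','s4.png');b=cap('top','t4.png')
o=np.hstack([cv2.resize(a[200:400,300:500],None,fx=2,fy=2),cv2.resize(b[110:260,370:520],(400,400))]);cv2.imwrite('pics/c4.png',o)"
```

```text
t 6.65 p [ 0.5371 -0.236   0.1152] f [-4.6 -1.6  3.6] w 0.14
```

View pics/c4.png

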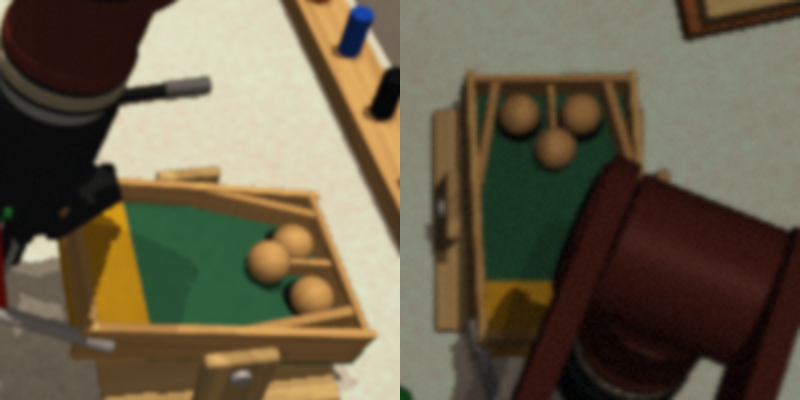

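Two balls sit in the pockets (right crop, (520,113) and (580,113)) and the spare rests behind them at (556,148). Now I lower the handle.

```bash
python3 -c "
from h import *
s=st()
for ph in (.2,.15,.1,.05,0):
  p,T=target(ph); print(ph,rel(p,T,s)-rel(*target(.255),s))"
```

```text
t 6.75 p [ 0.5371 -0.236   0.1152] f [-6.1 -2.3  4.6] w 0.139
0.2 [0.01 0.   0.91 0.   3.15 0.01]
0.15 [0.07 0.   1.73 0.   6.01 0.01]
0.1 [0.17 0.   2.55 0.   8.88 0.01]
0.05 [ 3.100e-01 -1.000e-02  3.360e+00  0.000e+00  1.174e+01  2.000e-02]
0 [ 4.900e-01 -1.000e-02  4.170e+00  0.000e+00  1.461e+01  2.000e-02]
```

Request:
{"api": "drive_tool", "payload": {
  "plan": [
    [[0.8,0.01,0,0.91,0,3.1,0],[0.8,0.07,0,1.73,0,6,0],[0.8,0.17,0,2.55,0,8.9,0],[0.8,0.31,0,3.36,0,11.7,0],[0.8,0.49,0,4.17,0,14.6,0]]
  ]
}}

```text
time: 7.25
position: [0.5308, -0.2359, 0.0728]
orientation: [[1.0, 0.0, 0.002], [0.0, -1.0, -0.002], [0.002, 0.002, -1.0]]
force: [-6.2, -2.0, 2.7]
width: 0.137
```

```bash
python3 -c "
from h import *
s=st(); print(rel(*target(0),s))
for ph in (-.05,-.1,-.15,-.2,-.26):
  p,T=target(ph); print(ph,rel(p,T,s)-rel(*target(0),s))"
```

```text
t 7.25 p [ 0.5308 -0.2359  0.0728] f [-6.2 -2.   2.7] w 0.137
[ 0.08 -0.19  0.14  0.13 -0.1   0.01]
-0.05 [ 0.01 -0.01  0.82  0.    2.87  0.  ]
-0.1 [ 0.06 -0.01  1.65  0.    5.73  0.  ]
-0.15 [ 0.16 -0.01  2.47  0.    8.6   0.01]
-0.2 [ 2.900e-01 -1.000e-02  3.280e+00  0.000e+00  1.146e+01  1.000e-02]
-0.26 [ 5.10e-01 -1.00e-02  4.25e+00  0.00e+00  1.49e+01  1.00e-02]
```

Request:
{"api": "drive_tool", "payload": {
  "plan": [
    [[0.8,0.01,0,0.82,0,2.9,0],[0.8,0.06,0,1.65,0,5.7,0],[0.8,0.16,0,2.47,0,8.6,0],[0.8,0.29,0,3.28,0,11.5,0],[0.8,0.51,0,4.25,0,14.9,0]]
  ]
}}

```text
time: 7.75
position: [0.5358, -0.236, 0.0306]
orientation: [[0.966, 0.0, 0.259], [0.001, -1.0, -0.002], [0.259, 0.002, -0.966]]
force: [-46.9, 10.5, 89.4]
width: 0.142
```

Request:
{"api": "drive_tool", "payload": {
  "plan": [
    [[0.8,0,0,0,0,0,0],[0.8,0,0,0,0,0,0],[0.8,0,0,0,0,0,0],[0.8,0,0,0,0,0,0],[0.8,0,0,0,0,0,0]]
  ]
}}

```text
time: 8.25
position: [0.5356, -0.2359, 0.0313]
orientation: [[0.967, 0.0, 0.256], [0.001, -1.0, -0.001], [0.256, 0.002, -0.967]]
force: [-15.0, -1.0, 14.7]
width: 0.136
```

```bash
python3 -c "
from h import *
s=st(); print(rel(*target(-.26),s))"
```

```text
t 8.25 p [ 0.5356 -0.2359  0.0313] f [-15.   -1.   14.7] w 0.136
[ 0.06 -0.19  0.26  0.08  0.04  0.05]
```

The handle is against the lower stop. There was a short force peak of about 100 N on contact, now settled at about 20 N. I wait for the ball, then look.

Request:
{"api": "drive_tool", "payload": {
  "plan": [
    [[0.8,0,0,0,0,0,0],[0.8,0,0,0,0,0,0],[0.8,0,0,0,0,0,0],[0.8,0,0,0,0,0,0],[0.8,0,0,0,0,0,0]]
  ]
}}

```text
time: 8.75
position: [0.5355, -0.2359, 0.0313]
orientation: [[0.967, 0.0, 0.256], [0.001, -1.0, -0.001], [0.256, 0.002, -0.967]]
force: [-14.8, -0.5, 13.8]
width: 0.14
```

Request:
{"api": "drive_tool", "payload": {
  "plan": [
    [[0.8,0,0,0,0,0,0],[0.8,0,0,0,0,0,0],[0.8,0,0,0,0,0,0],[0.8,0,0,0,0,0,0],[0.8,0,0,0,0,0,0]]
  ]
}}

```text
time: 9.25
position: [0.5356, -0.2359, 0.0313]
orientation: [[0.967, 0.0, 0.256], [0.001, -1.0, -0.001], [0.256, 0.002, -0.967]]
force: [-14.8, -1.0, 13.9]
width: 0.138
```

```bash
python3 -c "
from h import *
s=st()
a=cap('side','s5.png');b=cap('top','t5.png')
o=np.hstack([cv2.resize(a[220:420,270:500],None,fx=2,fy=2),cv2.resize(b[120:290,370:500],(306,400))]);cv2.imwrite('pics/c5.png',o)"
```

```text
t 9.25 p [ 0.5356 -0.2359  0.0313] f [-14.8  -1.   13.9] w 0.138
```

View pics/c5.png

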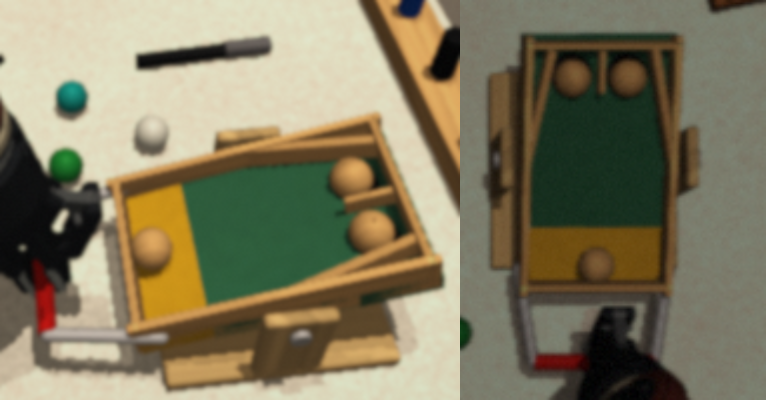

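One ball is in each pocket (right crop, (573,77) and (628,77)) and the spare is in the channel at (596,264). I open the fingers to 5 cm and withdraw along the tool.

Request:
{"api": "drive_tool", "payload": {
  "plan": [
    [[5,0,0,0,0,0,0],[5,0,0,0,0,0,0],[5,0,0,0,0,0,0],[5,0,0,0,0,0,0],[5,0,0,0,0,0,0]]
  ]
}}

```text
time: 9.85
position: [0.5374, -0.2357, 0.0308]
orientation: [[0.966, -0.0, 0.259], [0.0, -1.0, -0.002], [0.259, 0.002, -0.966]]
force: [0.2, 1.0, -0.1]
width: 0.586
```

Request:
{"api": "drive_tool", "payload": {
  "plan": [
    [[5,0,0,-1.5,0,0,0],[5,0,0,-4,0,0,0],[5,0,0,-7,0,0,0],[5,0,0,-11,0,0,0],[5,0,0,-14,0,0,0]]
  ]
}}

```text
time: 10.35
position: [0.5011, -0.2358, 0.1683]
orientation: [[0.965, -0.0, 0.26], [0.001, -1.0, -0.003], [0.26, 0.003, -0.965]]
force: [0.2, 0.2, 0.4]
width: 0.584
```

Request:
{"api": "drive_tool", "payload": {
  "plan": [
    [[5,0,0,0,0,0,0],[5,0,0,0,0,0,0],[5,0,0,0,0,0,0]]
  ]
}}

```text
time: 10.65
position: [0.5001, -0.2348, 0.1645]
orientation: [[0.966, 0.0, 0.257], [0.0, -1.0, -0.0], [0.257, 0.0, -0.966]]
force: [0.1, 0.0, 0.4]
width: 0.585
```

```bash
python3 -c "
from h import *
s=st()
a=cap('side','s6.png');b=cap('top','t6.png')
r,c=bar('side',a,(270,300,310,410));print(r,c)
o=np.hstack([cv2.resize(a[220:420,270:500],None,fx=2,fy=2),cv2.resize(b[120:290,370:500],(306,400))]);cv2.imwrite('pics/c6.png',o)"
```

```text
t 10.65 p [ 0.5001 -0.2348  0.1645] f [0.1 0.  0.4] w 0.585
((290.7055969238281, 354.3781433105469), (61.12997055053711, 8.90588092803955), 85.91438293457031) [290.84368737 355.18837675]
```

View pics/c6.png

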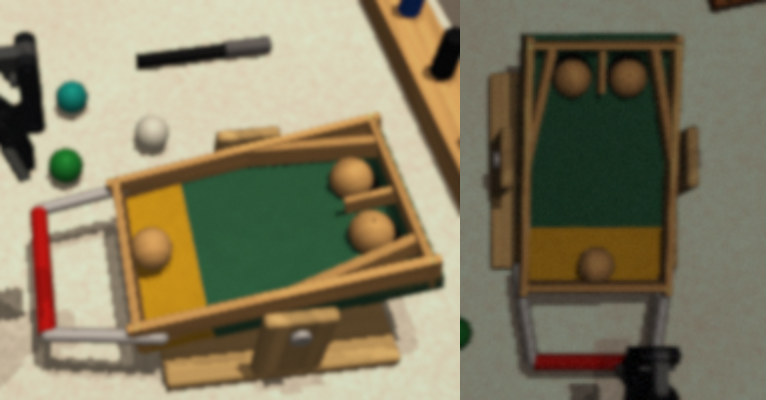

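The final view shows both pockets filled, the spare in the channel and the gripper clear. The bar is at (290.8,355.2), the same pixel as at the start, so it is at the lower stop.

```bash
python3 -c "
from workcell import arm
print(arm.job_done())"
```

```text
the job is handed in; nothing more can be done
None
```

The counting job is done and handed in at about 10.7 s. I pinched the red handle and raised it to just short of the upper stop. Two balls filled the pockets and the third rested behind them. I then lowered the handle to its lower stop, waited for the spare to roll back, let go and backed off.

- **Last pictures:** there is one ball in each pocket and the spare is in the yellow channel. The bar is at the same side-view pixel as at the start, to about 0.1 px, so the handle is down.
- **Robot:** it is touching nothing, with a force reading of about 0.4 N. The blue board and the look-alike balls were not touched.
- **One thing that didn't go cleanly:** when the handle met the lower stop, the wrist force read about 101 N (limit 120 N). It then settled at about 20 N. Forces are read only at the end of each move, so a slightly higher peak in between cannot be ruled out.

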